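# Swing the electrode arm over the beaker and lock its post with the cross pin

## Robot

A 7-joint arm with a two-finger parallel gripper is mounted at the origin on a cart in front of the work surface, level with it; the furniture and walls round the work are solid. World frame = base frame: x ahead of the robot, y to its left, z up, the work surface at z = 0. Lengths are in m, angles in rad, forces in N, time in s.
With the tool pointing down it reaches from about 0.35 to 0.9 m from the base axis. Payload 8.1 kg.
Tool frame: the origin (TCP) lies between the finger pads; the fingertips stand ahead of it and the grasp point (between the pads) is the TCP (arm.nose_length is the z of the fingertips in the tool frame, in m); z points along the fingers, y is the line along which they close (so a half turn about z gives the same grasp; the last joint's range is limited). The gripper opens to 92 mm and grips with 3 to 60 N. Pads are 19 mm wide; open, the fingers measure 130 mm over their backs; the gripper's body (75 mm by 190 mm) begins 47 mm behind the grasp point.
Start: joints at [1.028, 0.434, 0.025, 1.573, -0.012, 1.134, -0.075], TCP at [0.266, -0.566, 0.246] pointing down, gripper open.
Joint ranges: [-2.62, 2.62], [-0.44, 2.09], [-1.27, 1.32], [0.08, 2.57], [-1.32, 4.46], [0.12, 2], [-2.74, 2.74]. Speed limits (rad/s): [2.22, 2.22, 3.01, 3.01, 3.14, 3.14, 3.14].

## Interface

Orientations are given as a rotation vector (axis times angle).
In Python, from cell import sensors, optics, arm gives the robot as it stands.
- The arm moves only by the tool arm_command, never from a script. Its argument "deltas" is one flat list of numbers, 7 for each row, row after row: the turn, a rotation vector about the world's x, y, z as a fraction of full scale, then the shift along the world's x, y, z as a fraction of full scale, then the finger opening in mm, from 0 to 91.8. In form: [wx, wy, wz, dx, dy, dz, fingers, wx, wy, wz, dx, dy, dz, fingers, ...]. A call has 1 to 20 rows; each row is the pose to reach, as a shift and turn from the pose commanded when the call began; what a row does not reach only later rows make up. Full scale, the value 1, is 1 m for a shift and 90 degrees for a turn. A row lasts 1/10 s, in which the tool goes at most 50 mm and 8.59 degrees, less where a joint would pass 70% of its speed; a pose out of reach is approached as far as the arm can. A call with a number of a shift or a turn outside -1 to 1 is refused whole. A call with a gripper value outside its range is refused whole. The fingers move at their own pace and stop on an object; "force" is the grip in N (left out, the last holds). Time passes only in rows, so rows that repeat a pose let the fingers close. It gives the time, the measured TCP pose, the force, the opening and the grip force at its end, in the units of the state.
- sensors.observe(): the state, without advancing time (a new reading comes with each control period).
- optics.get_image(name): name is "side" or "top"; returns the picture (480x640x3 uint8, blue, green, red); there is no depth.
- optics.calibration(name): a dict with "camera_matrix" (3x3 intrinsics, pixels), "rvec" (rotation vector, rad) and "tvec" (3), from world to camera coordinates, as OpenCV has them. Camera axes: x right, y down, z forward; pixel columns grow to the right and rows downward; lengths in m; the calibration is good to about 2 mm. A picture is of the moment at which its call begins. calibration takes no time and is no camera call.
- arm.sign_off(): hands the job in; it is judged then, once.
The state is a dict: "clock": time; "joints": joint angles; "dq": joint speeds; "joint_efforts": joint torques, N m; "position": TCP position; "ee_rot": TCP orientation; "force": force on the tool from outside, world axes, zero at the start; "ft_torque": the same for the moment, N m; "width": opening from 0.0 (shut) to 1.0 (fully open); "gripper_force": force on a finger pad.
Only numpy, scipy, OpenCV 4.12 (cv2) and the standard library are available. Lean on these libraries where they do the work, as an engineer would, in place of code of your own. Each camera call takes 0.05 s, during which the arm holds its last target. There are 200 camera calls.

## Task

Swing the arm of the electrode stand round to the front, so that the electrode hangs over the beaker, and lock it there: pass the loose steel pin through the cross bore of the pivot block and the post inside it, fully home, and let go. Bring the arm round by the side where the electrode clears what stands on the bench, move the arm without touching the electrode or knocking it against anything, and leave the bottle, beaker, timer and carton where they stand.

Things in the scene. Friction and masses are not known exactly. Their poses are not given: they have to be found in the camera images.
- stand: Electrode stand, fixed. Origin on the bench on the post's axis; x to the stand's back (roughly away from the robot), y to its left, z up. Foot plate 12 mm thick, 116 mm wide, x -155 to +60 mm. Round the axis a grey pivot block 76 x 76 mm, top 95 mm above the bench, in which the post turns; a 19 mm bore goes right through it along y, with a 36 mm boss round each mouth, boss faces at y = +-48 mm.
- bore_centre (a point): Middle of the cross bore, on the post's axis, 56 mm above the bench; axes as the stand's: the bore runs along y. The pin may enter from the left (+y) or the right (-y) mouth, whichever has room for the gripper.
- swing_arm (a joint): Turn of post and arm, rad, counter-clockwise from above. 0: arm along the stand's +x (back); 1.571: left; +3.142 or -3.142: front, over the beaker, to be locked there. Stops at +-3.6. Friction 0.16 N m (2 N at 80 mm); it stays where left. The post (44 mm across in the block) has a 19 mm cross hole square to the arm, in line with the block's bore when the arm points straight front or back.
- bar_end (a point): On the electrode's axis at the arm's mid-height: 120 mm from the post's axis, 166 mm above the bench. The arm is a flat bar 24 mm wide, 14 mm thick (159 to 173 mm above the bench), bare from 22 to 100 mm from the post's axis: push there. A hub 44 mm across, up to 190 mm high, sits on the post; at the arm's end a holder 38 mm across and a thumbscrew out to 155 mm.
- electrode: Electrode held firmly in the arm's end, vertical, 120 mm from the post's axis: grey shaft 13 mm across hanging down to 98 mm above the bench, black cap 27 mm across above the arm, up to 212 mm above the bench. Origin on its axis at bench height. Fragile: not to be touched.
- lock_pin: Steel locking pin, 174 mm long, about 110 g, lying level. Origin on its underside (axis at z = 8 mm of its frame). Along its x: flat grip from -112 to -48 mm, 28 mm wide (y), 16 mm thick (z); round shank 16 mm across from -48 to +48; cone nose to +62 mm (7 mm across at the end). The grip is wider than the bore: its shoulder at x = -48 mm stops on the face of the boss.
- pin_mid (a point): Point on the pin's axis, 48 mm from the grip's shoulder and 62 mm from the nose; it lies within 3 mm of the bore's centre when the pin is fully home, from either side. Axes as the pin's.
- bottle: Glass bottle with screw cap, 72 mm across, 138 mm high, origin at the centre of its underside. It stands beside the stand, to its left or right, in the electrode's path (higher than the electrode's tip).
- timer: Low square timer 64 x 64 x 19 mm, origin at the centre of its underside, on the other side of the stand; the electrode passes over it.
- beaker: Small glass beaker 52 mm across, 70 mm high, standing on the foot plate in front of the pivot block, 120 mm from the post's axis. Origin at the centre of its underside.
- filter_box: Small carton 64 x 96 x 58 mm standing on the bench near the pin. Origin at the centre of its underside.
Mind the look-alikes: they are no part of the job. Of the things that look like the lock_pin, the larger one is meant.

How it is judged:
By the outcome, as a careful person would: the job done as asked, in the order asked, and still so for the second after the job is handed in, with the robot touching nothing.
It also fails if it takes over 72 s, if anything falls off the work surface, if the arm or the gripper's body presses on something with over 40 N, if the wrist force passes 120 N, or if a joint passes its speed limit or range.

## Working session

There is one attempt and no reset: what is moved stays moved. The work goes in short steps, Python scripts to look and compute and a tool call to move; the robot and the scene stay as the last step left them, time stands still between calls to the robot, and variables do not carry over. Pictures are saved under pics/ and viewed, at most 10 in all, crops included, and the job is handed in when it is done.

Besides the shell and the picture viewer there is one more tool, called after "Request:" as a command line: name --argument value ..., lists and objects as JSON in quotes. arm_command: Moves the arm, as the interface text tells. Its arguments: {"type":"object","properties":{"deltas":{"type":"array","items":{"type":"number"}},"force":{"type":"number"}},"required":["deltas"]}

```bash
mkdir -p pics; ls; python3 - <<'E'
from cell import sensors, optics, arm
import cv2
for n in("side","top"):
    cv2.imwrite(f"pics/{n}0.png",optics.get_image(n)); print(n,optics.calibration(n))
print(sensors.observe(),arm.nose_length)
E
```

```text
pics
side {'camera_matrix': array([[571.10070982,   0.        , 324.1802968 ],
       [  0.        , 571.10070982, 245.3863549 ],
       [  0.        ,   0.        ,   1.        ]]), 'rvec': array([ 0.40424583, -2.4793304 ,  1.59650549]), 'tvec': array([0.50433118, 0.20362942, 1.02342936])}
top {'camera_matrix': array([[509.36997398,   0.        , 321.666055  ],
       [  0.        , 509.36997398, 233.29373087],
       [  0.        ,   0.        ,   1.        ]]), 'rvec': array([ 2.15925472, -2.15124596,  0.11129797]), 'tvec': array([-0.00325819,  0.53203074,  1.07177319])}
{'clock': 0.1, 'joints': array([ 1.02836772,  0.43514178,  0.02498569,  1.57399514, -0.0115879 ,
        1.1340337 , -0.07513607]), 'dq': array([ 0.00030773, -0.00134742,  0.00174054, -0.00197515, -0.00048832,
        0.00095812, -0.00042987]), 'joint_efforts': array([ 4.69415652e-03, -6.69127250e+01,  9.88441631e-01, -3.15146112e+01,
       -6.05526776e-02,  3.73812555e-02,  7.82335587e-05]), 'position': array([ 0.26587257, -0.56514507,  0.24503499]), 'ee_rot': array([-3.06464217e+00, -6.84858826e-01,  7.11865509e-04]), 'force': array([-0.57529561, -0.30259504,  0.5694012 ]), 'ft_torque': array([-0.01950847,  0.04776387,  0.0328158 ]), 'gripper_force': 0.0, 'width': 1.0027806135833848} 0.019
```

View pics/top0.png

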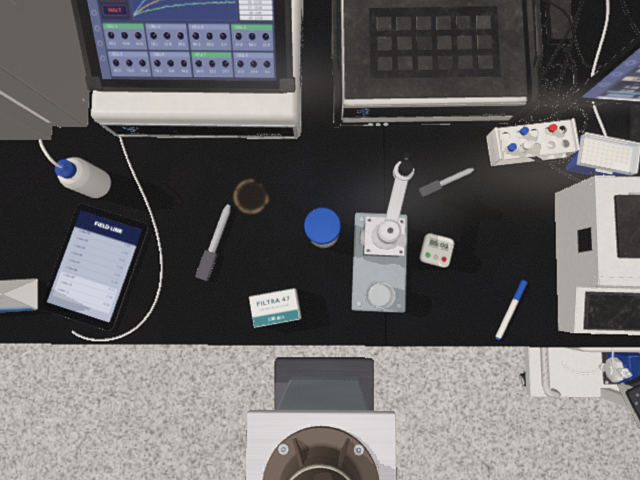

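View pics/side0.png

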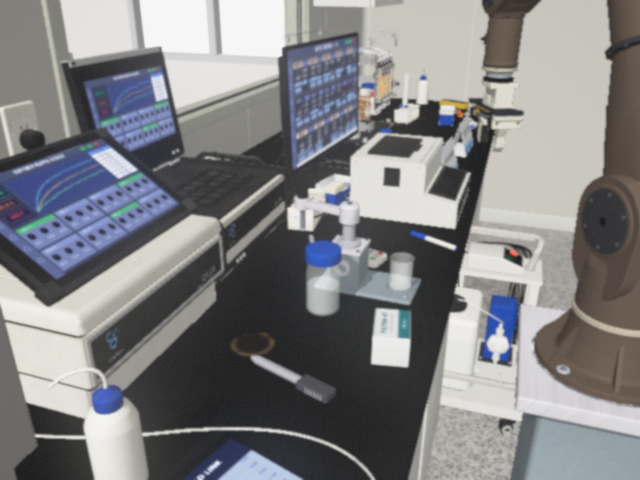

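The top view (up = +x, left = +y) shows:

| Thing | Pixel |
|---|---|
| Stand hub | (388,232) |
| Electrode cap, to the back | (404,168) |
| Beaker | (380,295) |
| Bottle, left | (322,228) |
| Timer, right | (437,250) |
| Carton | (275,307) |

Candidates for the pin are the large grey one (213,243), the small one (447,182) and the marker (511,310). I choose the large one at (213,243). The bottle is on the left, so the arm swings by the right and the pin goes in from the right over the low timer.

```bash
cat > h.py <<'E'
import numpy as np, cv2
from cell import sensors, optics, arm
def ray(n,px):
    c=optics.calibration(n); R=cv2.Rodrigues(c["rvec"])[0]
    u=cv2.undistortPoints(np.array([[px]],float),c["camera_matrix"],None)[0,0]
    return -R.T@c["tvec"], R.T@np.r_[u,1]
def onz(n,px,z):
    o,d=ray(n,px); return o+d*(z-o[2])/d[2]
def proj(n,P):
    c=optics.calibration(n); return cv2.projectPoints(np.array(P,float).reshape(-1,3),c["rvec"],c["tvec"],c["camera_matrix"],None)[0].reshape(-1,2)
def tri(pa,pb):
    (o,d),(p,e)=ray("top",pa),ray("side",pb)
    s=np.linalg.lstsq(np.c_[d,-e],p-o,rcond=None)[0]
    a,b=o+d*s[0],p+e*s[1]; return (a+b)/2,np.linalg.norm(a-b)
E
python3 - <<'E'
from h import *
im=cv2.imread("pics/top0.png"); 
a=cv2.resize(im[150:320,340:465],None,fx=3.5,fy=3.5,interpolation=cv2.INTER_CUBIC)
b=cv2.resize(im[195:290,185:245],None,fx=5.5,fy=5.5,interpolation=cv2.INTER_CUBIC)
o=np.zeros((600,800,3),np.uint8); o[:a.shape[0],:a.shape[1]]=a; o[:b.shape[0],450:450+b.shape[1]]=b[:600]
cv2.imwrite("pics/crop1.png",o)
hsv=cv2.cvtColor(im,cv2.COLOR_BGR2HSV)
# pin
g=im[195:290,185:245].max(2)
for nm,lo in(("pin",60),("shank",140)):
    m=(g>lo).astype(np.uint8); n,l,s,c=cv2.connectedComponentsWithStats(m); i=1+s[1:,4].argmax()
    cnt=cv2.findContours((l==i).astype(np.uint8),0,1)[0][0]; r=cv2.minAreaRect(cnt)
    bp=cv2.boxPoints(r)+[185,195]; W=[onz("top",p,.008)[:2] for p in bp]
    print(nm,s[i,4],r[1],np.round(bp,1).tolist(),np.round(W,4).tolist())
for nm,px,z in(("hub",(388.5,231.5),.19),("cap",(405,167),.212),("beaker",(380,296),.082),("bottlecap",(322,224),.138),("timer",(437,250),.019),("boxtop",(275,303),.058)):
    print(nm,onz("top",px,z).round(4))
E
```

```text
pin 795 (14.112845420837402, 79.66329956054688) [[193.8, 276.1], [223.3, 202.1], [236.4, 207.4], [206.9, 281.3]] [[0.4392, 0.2795], [0.6041, 0.2188], [0.5923, 0.1892], [0.4279, 0.2503]]
shank 303 (6.320221900939941, 49.742488861083984) [[207.4, 250.4], [224.8, 203.8], [230.7, 206.0], [213.3, 252.6]] [[0.496, 0.2513], [0.6003, 0.2154], [0.5953, 0.202], [0.4911, 0.238]]
hub [ 0.5172 -0.1269  0.19  ]
cap [ 0.6335 -0.1558  0.212 ]
beaker [ 0.3982 -0.1211  0.082 ]
bottlecap [ 0.5379 -0.0033  0.138 ]
timer [ 0.4976 -0.252   0.019 ]
boxtop [0.3826 0.0948 0.058 ]
```

View pics/crop1.png

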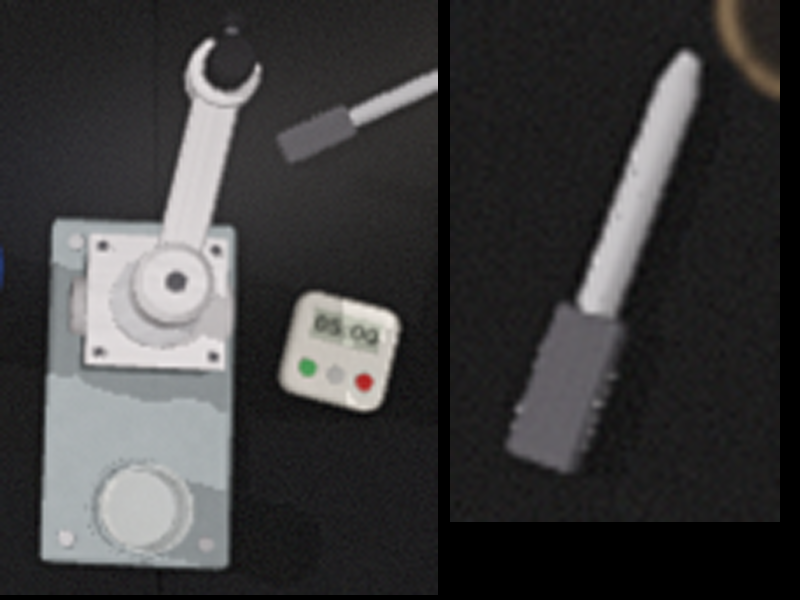

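The crop confirms the large pin: grip end near (202,278), shoulder (212.6,251.4), nose (229,205). It also shows the stand's block screws, plate corners and hub.

```bash
python3 - <<'E'
from h import *
c=lambda x,y:(340+x/3.5,150+y/3.5)
def T(n,p,z): q=onz("top",c(*p),z); print(n,q.round(4)); return q
s=[T("scr",p,.095) for p in((103,245),(216,250),(99,352),(214,356))]
print("block ctr",np.mean(s,0), "axis y deg",np.degrees([np.arctan2(*(-(s[1]-s[0]))[[0,1]]),np.arctan2(*(-(s[3]-s[2]))[[0,1]])]))
p=[T("plate",q,.012) for q in((53,220),(236,226),(40,560),(230,568))]
m=(p[0]+p[1])/2; n=(p[2]+p[3])/2; d=(m-n); L=np.hypot(*d[:2]); d/=L; print("plate len",L,"dir",np.degrees(np.arctan2(d[1],d[0])),"axis",n+d*.155*L/.215)
T("hub",(174,284),.19);T("cap",(230,62),.212);T("beaker rim",(146,508),.082); t=T("timer",(340,351),.019)
f=lambda x,y:onz("top",(185+(x-450)/5.5,195+y/5.5),.008)
a,b,e=f(692,55),f(602,310),f(543,458); print(a,b,e,np.linalg.norm(a-b),np.linalg.norm(b-e))
d=a-e;print("pin deg",np.degrees(np.arctan2(d[1],d[0])))
# side view checks
print("side hub top",proj("side",[(.517,-.128,.19)]),"pin nose/grip end",proj("side",[a,e]),"bottle cap",proj("side",[(.535,-.003,.138)]))
E
```

```text
scr [ 0.5522 -0.0996  0.095 ]
scr [ 0.5494 -0.1653  0.095 ]
scr [ 0.4896 -0.0968  0.095 ]
scr [ 0.4875 -0.1633  0.095 ]
block ctr [ 0.51965234 -0.13126329  0.095     ] axis y deg [2.41276838 1.8057833 ]
plate [ 0.58   -0.0748  0.012 ]
plate [ 0.5764 -0.1901  0.012 ]
plate [ 0.3674 -0.0661  0.012 ]
plate [ 0.3631 -0.1832  0.012 ]
plate len 0.213062751334202 dir -2.097683436258273 axis [ 0.51877215 -0.13031372  0.012     ]
hub [ 0.5178 -0.1292  0.19  ]
cap [ 0.6322 -0.1571  0.212 ]
beaker rim [ 0.3999 -0.1246  0.082 ]
timer [ 0.497  -0.2523  0.019 ]
[0.59763899 0.20598241 0.008     ] [0.49385432 0.23953194 0.008     ] [0.4345735  0.26139884 0.008     ] 0.10907258516595965 0.06318526373557064
pin deg -18.769896878000438
side hub top [[350.25672781 202.5898134 ]] pin nose/grip end [[252.00573055 355.88601369]
 [330.32829745 394.6174528 ]] bottle cap [[323.27391122 247.34660314]]
```

Checked against the given sizes: 
- **Stand:** axis at (0.519, -0.130), yaw -2.2°. Plate length 213 mm against 215 given.
- **Arm:** world angle -13.5°, cap radius 117 mm against 120 given.
- **Pin:** direction -18.8°, length 172 mm against 174 given.

I'll grip the bar lightly at a radius of 60 mm and swing it clockwise by the right.

Request:
arm_command --deltas '[0,0,0.3,0.04,0.1,0.054,60,0,0,1,0.104,0.421,0.054,60,0,0,1,0.104,0.421,0.054,60,0,0,1,0.104,0.421,0.054,60,0,0,1,0.104,0.421,0.054,60,0,0,1,0.104,0.421,0.054,60,0,0,1,0.104,0.421,0.054,60,0,0,1,0.104,0.421,0.054,60,0,0,1,0.104,0.421,0.054,60,0,0,1,0.104,0.421,0.054,60,0,0,1,0.104,0.421,0.054,60,0,0,1,0.104,0.421,0.054,60,0,0,1,0.104,0.421,0.054,60,0,0,1,0.104,0.421,0.054,60,0,0,1,0.104,0.421,0.054,60]' --force 8

```text
clock: 1.6
position: [0.37, -0.1447, 0.2996]
ee_rot: [-1.686, -2.651, -0.0]
force: [-0.6, -0.0, 0.7]
width: 0.651
gripper_force: 0.0
```

Request:
arm_command --deltas '[0,0,0.57,0.207,0.001,0,60,0,0,0.57,0.207,0.001,0,60,0,0,0.57,0.207,0.001,0,60,0,0,0.57,0.207,0.001,0,60,0,0,0.57,0.207,0.001,0,60,0,0,0.57,0.207,0.001,0,60,0,0,0.57,0.207,0.001,0,60,0,0,0.57,0.207,0.001,0,60,0,0,0.57,0.207,0.001,0,60]'

```text
clock: 2.5
position: [0.5768, -0.1438, 0.2999]
ee_rot: [0.376, 3.119, -0.0]
force: [-0.2, -0.2, 0.9]
width: 0.65
gripper_force: 0.0
```

```bash
python3 - <<'E'
from h import *
s=sensors.observe(); print(s["position"],s["ee_rot"],s["joints"].round(3))
im=optics.get_image("side"); cv2.imwrite("pics/side1.png",cv2.resize(im[130:330,240:460],None,fx=2.7,fy=2.7,interpolation=2))
E
```

```text
[ 0.57675214 -0.14378321  0.29991524] [ 3.75791941e-01  3.11891181e+00 -4.79502020e-04] [ 0.569  0.414 -0.596  1.533  0.239  1.268  1.271]
```

View pics/side1.png

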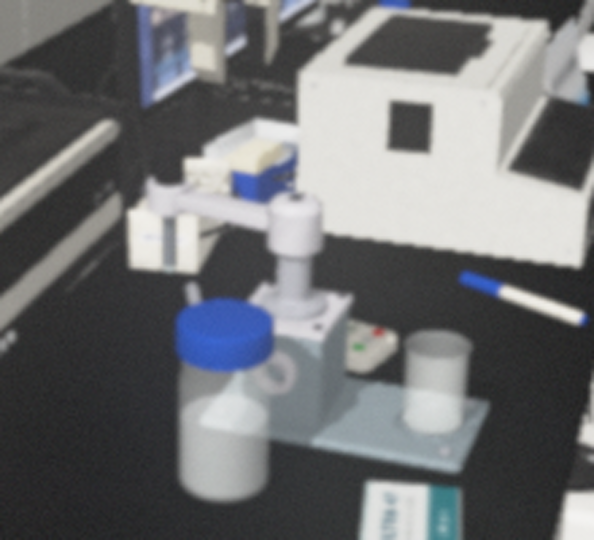

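The fingers hang at the top left, over the bar near (220,205) in the crop, and nothing is in the way. Lowering and gripping the bar.

Request:
arm_command --deltas '[0,0,0,0,0,-0.05,60,0,0,0,0,0,-0.09,60,0,0,0,0,0,-0.12,60,0,0,0,0,0,-0.128,60,0,0,0,0,0,-0.128,60,0,0,0,0,0,-0.128,20,0,0,0,0,0,-0.128,20,0,0,0,0,0,-0.128,20,0,0,0,0,0,-0.128,20,0,0,0,0,0,-0.128,20,0,0,0,0,0,-0.128,20,0,0,0,0,0,-0.128,20,0,0,0,0,0,-0.128,20]' --force 8

```text
clock: 3.85
position: [0.5774, -0.1434, 0.1722]
ee_rot: [0.369, 3.119, 0.0]
force: [-0.3, 0.5, 5.9]
width: 0.266
gripper_force: 8.0
```

```bash
python3 - <<'E'
from h import *
A=np.array([.5188,-.130]); r=.06; a0=-13.5
p0=A+r*np.array([np.cos(np.radians(a0)),np.sin(np.radians(a0))])
def seq(a0,a1,n):
    p0=A+r*np.array([np.cos(np.radians(a0)),np.sin(np.radians(a0))])
    for k in range(1,n+1):
        a=a0+(a1-a0)*k/n; p=A+r*np.array([np.cos(np.radians(a)),np.sin(np.radians(a))])
        print(round((a-a0)/90,3),(p-p0).round(4).tolist())
seq(-13.5,-97.5,14); print(); seq(-97.5,-182.1,14)
E
```

```text
-0.067 [-0.0018, -0.006]
-0.133 [-0.0042, -0.0118]
-0.2 [-0.0072, -0.0173]
-0.267 [-0.0107, -0.0225]
-0.333 [-0.0148, -0.0273]
-0.4 [-0.0194, -0.0316]
-0.467 [-0.0244, -0.0354]
-0.533 [-0.0297, -0.0387]
-0.6 [-0.0354, -0.0414]
-0.667 [-0.0413, -0.0435]
-0.733 [-0.0474, -0.045]
-0.8 [-0.0536, -0.0458]
-0.867 [-0.0599, -0.046]
-0.933 [-0.0662, -0.0455]

-0.067 [-0.0062, 0.0012]
-0.134 [-0.0123, 0.003]
-0.201 [-0.0181, 0.0054]
-0.269 [-0.0237, 0.0084]
-0.336 [-0.0289, 0.012]
-0.403 [-0.0337, 0.0162]
-0.47 [-0.038, 0.0208]
-0.537 [-0.0418, 0.0258]
-0.604 [-0.0451, 0.0312]
-0.671 [-0.0478, 0.0369]
-0.739 [-0.0498, 0.0429]
-0.806 [-0.0513, 0.0491]
-0.873 [-0.052, 0.0554]
-0.94 [-0.0521, 0.0617]
```

Width 24.4 mm, so the bar is held. Swinging the first half.

Request:
arm_command --deltas '[0,0,-0.067,-0.0018,-0.006,0,20,0,0,-0.133,-0.0042,-0.0118,0,20,0,0,-0.2,-0.0072,-0.0173,0,20,0,0,-0.267,-0.0107,-0.0225,0,20,0,0,-0.333,-0.0148,-0.0273,0,20,0,0,-0.4,-0.0194,-0.0316,0,20,0,0,-0.467,-0.0244,-0.0354,0,20,0,0,-0.533,-0.0297,-0.0387,0,20,0,0,-0.6,-0.0354,-0.0414,0,20,0,0,-0.667,-0.0413,-0.0435,0,20,0,0,-0.733,-0.0474,-0.045,0,20,0,0,-0.8,-0.0536,-0.0458,0,20,0,0,-0.867,-0.0599,-0.046,0,20,0,0,-0.933,-0.0662,-0.0455,0,20,0,0,-0.933,-0.0662,-0.0455,0,20,0,0,-0.933,-0.0662,-0.0455,0,20]'

```text
clock: 5.45
position: [0.5116, -0.187, 0.1721]
ee_rot: [-2.36, -2.073, -0.003]
force: [1.8, 6.5, 5.0]
width: 0.26
gripper_force: 8.1
```

```bash
python3 - <<'E'
from h import *
s=sensors.observe(); print({k:np.round(s[k],3).tolist() for k in("position","ee_rot","joints","force","ft_torque","width")})
E
```

```text
{'position': [0.512, -0.187, 0.172], 'ee_rot': [-2.36, -2.073, -0.003], 'joints': [0.419, 0.394, -0.22, 1.848, 0.104, 0.91, 0.023], 'force': [1.75, 6.528, 5.016], 'ft_torque': [1.397, -0.37, -0.19], 'width': 0.26}
```

Request:
arm_command --deltas '[0,0,-0.067,-0.0062,0.0012,0,20,0,0,-0.134,-0.0123,0.003,0,20,0,0,-0.201,-0.0181,0.0054,0,20,0,0,-0.269,-0.0237,0.0084,0,20,0,0,-0.336,-0.0289,0.012,0,20,0,0,-0.403,-0.0337,0.0162,0,20,0,0,-0.47,-0.038,0.0208,0,20,0,0,-0.537,-0.0418,0.0258,0,20,0,0,-0.604,-0.0451,0.0312,0,20,0,0,-0.671,-0.0478,0.0369,0,20,0,0,-0.739,-0.0498,0.0429,0,20,0,0,-0.806,-0.0513,0.0491,0,20,0,0,-0.873,-0.052,0.0554,0,20,0,0,-0.94,-0.0521,0.0617,0,20,0,0,-0.94,-0.0521,0.0617,0,20,0,0,-0.94,-0.0521,0.0617,0,20,0,0,-0.94,-0.0521,0.0617,0,20]'

```text
clock: 7.15
position: [0.4611, -0.1267, 0.1722]
ee_rot: [-3.141, 0.055, -0.007]
force: [7.4, 2.8, -2.1]
width: 0.262
gripper_force: 8.0
```

```bash
python3 - <<'E'
from h import *
s=sensors.observe(); print({k:np.round(s[k],4).tolist() for k in("position","ee_rot","joints","force","ft_torque","width")})
r=s["ee_rot"]; print("tool y yaw",2*np.degrees(np.arctan2(r[1],r[0]))-90)
E
```

```text
{'position': [0.4611, -0.1267, 0.1722], 'ee_rot': [-3.141, 0.0549, -0.0066], 'joints': [0.1001, 0.2785, 0.0698, 2.0223, -0.0269, 0.8375, -1.4207], 'force': [7.3576, 2.8008, -2.135], 'ft_torque': [0.5439, -1.6036, -0.0285], 'width': 0.2618}
tool y yaw 267.996543316344
```

Request:
arm_command --deltas '[0,0,0,0.002,0.001,0,60,0,0,0,0.002,0.001,0,60,0,0,0,0.002,0.001,0,60,0,0,0,0.002,0.001,0,60,0,0,0,0.002,0.001,0,60,0,0,0,0.002,0.001,0.05,60,0,0,0,0.002,0.001,0.1,60,0,0,0,0.002,0.001,0.13,60,0,0,0,0.002,0.001,0.13,60,0,0,-0.1,0.003,0.05,0.13,60,0,0,-0.187,0.005,0.377,0.13,60,0,0,-0.187,0.005,0.377,0.13,60,0,0,-0.187,0.005,0.377,0.13,60,0,0,-0.187,0.005,0.377,0.13,60,0,0,-0.187,0.005,0.377,0.13,60,0,0,-0.187,0.005,0.377,0.13,60,0,0,-0.187,0.005,0.377,0.13,60,0,0,-0.187,0.005,0.377,0.13,60,0,0,-0.187,0.005,0.377,0.13,60]'

```text
clock: 9.05
position: [0.4631, 0.2502, 0.3006]
ee_rot: [3.098, -0.512, -0.002]
force: [0.1, -0.8, -0.9]
width: 0.654
gripper_force: 0.0
```

```bash
python3 - <<'E'
from h import *
s=sensors.observe(); print({k:np.round(s[k],4).tolist() for k in("position","ee_rot","joints","force","width")})
r=s["ee_rot"]; print("tool y yaw",2*np.degrees(np.arctan2(r[1],r[0]))-90)
im=optics.get_image("top"); cv2.imwrite("pics/top2f.png",im)
a=cv2.resize(im[190:320,340:450],None,fx=4.5,fy=4.5,interpolation=cv2.INTER_CUBIC); cv2.imwrite("pics/top2.png",a)
E
```

```text
{'position': [0.4631, 0.2502, 0.3006], 'ee_rot': [3.0983, -0.5121, -0.0023], 'joints': [-0.4598, 0.243, -0.1706, 1.7165, 0.0439, 1.1877, -2.5405], 'force': [0.1495, -0.7848, -0.8778], 'width': 0.6543}
tool y yaw -108.77126200124458
```

View pics/top2.png

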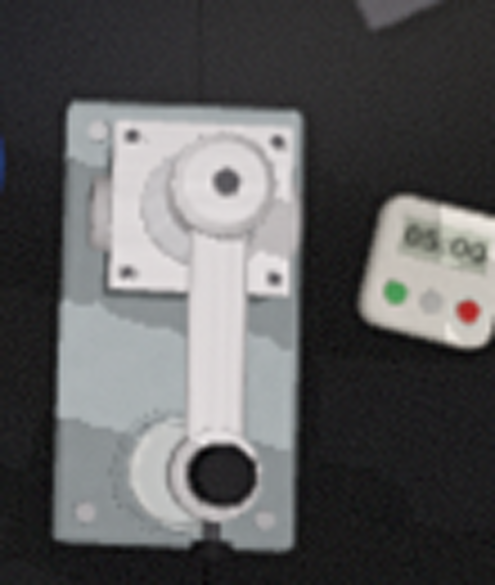

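The arm now points to the front over the beaker: hub (222,186), cap (222,473) in the crop. Now the arm's angle from the bar's edges.

```bash
python3 - <<'E'
from h import *
im=cv2.imread("pics/top2f.png").astype(float); g=im[...,2]  # red: bar white, plate bluish
L,R=[],[]
for v in range(256,283):
    row=g[v,372:402]; d=np.diff(row); i,j=d.argmax(),d.argmin()
    sub=lambda k,s: k+.5+ (lambda a,b,c:0 if a-2*b+c==0 else .5*(a-c)/(a-2*b+c))(s*d[k-1],s*d[k],s*d[k+1])
    L.append(onz("top",(372+sub(i,1),v),.173)); R.append(onz("top",(372+sub(j,-1),v),.173))
L,R=np.array(L),np.array(R)
for n,P in(("L",L),("R",R),("M",(L+R)/2)):
    k=np.polyfit(P[:,0],P[:,1],1); print(n,"deg",np.degrees(np.arctan(k[0])),"y at x=.5188",np.polyval(k,.5188))
print("width",np.abs(L-R)[:,1].mean()*1e3)
c=lambda x,y:(340+x/4.5,190+y/4.5)
print("cap",onz("top",c(222,473),.212),"hub",onz("top",c(224,184),.19))
s=[onz("top",c(*p),.095) for p in((132,135),(278,142),(127,272),(274,279))]; print(np.round(s,4),np.mean(s,0))
ss=(s[0]+s[1]-s[2]-s[3]); print("stand yaw",np.degrees(np.arctan2(ss[1],ss[0])))
t=s[0]+s[2]-s[1]-s[3]; print(np.degrees(np.arctan2(-t[0],t[1])))
# pin edges: grip/shank centre line
p=im[195:290,185:245].max(2)
E
```

```text
L deg -0.3976884495899946 y at x=.5188 -0.11572159133227061
R deg -2.6087065157317464 y at x=.5188 -0.14069808802643832
M deg -1.5036495136410062 y at x=.5188 -0.12821053865781534
width 22.27374151437242
cap [ 0.40053504 -0.12458611  0.212     ] hub [ 0.51830311 -0.12930695  0.19      ]
[[ 0.5522 -0.0994  0.095 ]
 [ 0.5491 -0.1654  0.095 ]
 [ 0.4898 -0.0967  0.095 ]
 [ 0.4869 -0.1628  0.095 ]] [ 0.51950588 -0.13108405  0.095     ]
stand yaw -2.436266469361854
-2.5851939158338797
```

Arm about -2° against stand yaw -2.4°, well within the bore's play. Now grasping the pin.

Request:
arm_command --deltas '[0,0,0,0,0,-0.05,60,0,0,0,0,0,-0.1,60,0,0,0,0,0,-0.15,60,0,0,0,0,0,-0.2,60,0,0,0,0,0,-0.24,60,0,0,0,0,0,-0.26,60,0,0,0,0,0,-0.272,60,0,0,0,0,0,-0.28,60,0,0,0,0,0,-0.28,60,0,0,0,0,0,-0.28,20,0,0,0,0,0,-0.28,20,0,0,0,0,0,-0.28,20,0,0,0,0,0,-0.28,20,0,0,0,0,0,-0.28,20,0,0,0,0,0,-0.28,20,0,0,0,0,0,-0.28,20,0,0,0,0,0,-0.28,20]' --force 40

```text
clock: 10.8
position: [0.4642, 0.2501, 0.0223]
ee_rot: [-3.098, 0.516, -0.001]
force: [-0.7, 0.5, 5.9]
width: 0.298
gripper_force: 39.6
```

```bash
python3 - <<'E'
from h import *
s=sensors.observe(); print({k:np.round(s[k],4).tolist() for k in("position","ee_rot","joints","force","width")})
E
```

```text
{'position': [0.4642, 0.2501, 0.0223], 'ee_rot': [-3.0982, 0.5156, -0.0012], 'joints': [-0.4979, 0.5802, -0.133, 2.0152, 0.1386, 0.5534, -2.628], 'force': [-0.6687, 0.5202, 5.9172], 'width': 0.298}
```

Width 27.4 mm against 28 given, so the pin is held with its axis about 14 mm below the TCP and the shoulder 31–32 mm ahead. Lifting and carrying high, turning counter-clockwise.

Request:
arm_command --deltas '[0,0,0,0,0,0.02,20,0,0,0,0,0,0.06,20,0,0,0,0,0,0.1,20,0,0,0,0,0,0.15,20,0,0,0,0,0,0.2,20,0,0,0,0,0,0.24,20,0,0,0,0,0,0.28,20,0,0,0.1,0,-0.02,0.28,20,0,0,0.2,0,-0.06,0.28,20,0,0,0.3,0,-0.1,0.28,20,0,0,0.4,0,-0.14,0.28,20,0,0,0.5,0,-0.18,0.28,20,0,0,0.6,0.01,-0.22,0.28,20,0,0,0.7,0.02,-0.26,0.28,20,0,0,0.8,0.03,-0.29,0.28,20,0,0,0.9,0.03,-0.3,0.28,20,0,0,0.9,0.03,-0.3,0.28,20,0,0,0.9,0.03,-0.3,0.28,20]' --force 50

```text
clock: 12.6
position: [0.4933, -0.051, 0.3013]
ee_rot: [-2.69, -1.621, 0.001]
force: [0.4, -0.2, -0.6]
width: 0.297
gripper_force: 49.6
```

Request:
arm_command --deltas '[0,0,0.08,0.005,-0.04,0,20,0,0,0.16,0.01,-0.08,0,20,0,0,0.24,0.015,-0.12,0,20,0,0,0.282,0.015,-0.16,0,20,0,0,0.282,0.015,-0.2,0,20,0,0,0.282,0.015,-0.24,0,20,0,0,0.282,0.015,-0.28,0,20,0,0,0.282,0.015,-0.295,0,20,0,0,0.282,0.015,-0.295,0,20,0,0,0.282,0.015,-0.295,0,20]'

```text
clock: 13.6
position: [0.5091, -0.344, 0.3014]
ee_rot: [-2.27, -2.17, -0.001]
force: [-0.2, 0.1, -0.4]
width: 0.3
gripper_force: 49.6
```

```bash
python3 - <<'E'
from h import *
s=sensors.observe(); print({k:np.round(s[k],4).tolist() for k in("position","ee_rot","joints","force","width")})
r=s["ee_rot"]; print("tool y yaw",2*np.degrees(np.arctan2(r[1],r[0]))-90)
E
```

```text
{'position': [0.5091, -0.344, 0.3014], 'ee_rot': [-2.2703, -2.1699, -0.001], 'joints': [0.5334, 0.3822, -0.0367, 1.5135, 0.0134, 1.247, 0.4498], 'force': [-0.2323, 0.1338, -0.4367], 'width': 0.3}
tool y yaw -362.59127886821074
```

Request:
arm_command --deltas '[0,0,0,0,0,-0.05,20,0,0,0,0,0,-0.1,20,0,0,0,0,0,-0.15,20,0,0,0,0,0,-0.2,20,0,0,0,0,0,-0.22,20,0,0,0,0,0,-0.231,20,0,0,0,0,0,-0.231,20,0,0,0,0,0,-0.231,20]'

```text
clock: 14.4
position: [0.51, -0.345, 0.0722]
ee_rot: [2.268, 2.171, 0.002]
force: [0.5, -0.0, -0.2]
width: 0.301
gripper_force: 49.6
```

```bash
python3 - <<'E'
from h import *
s=sensors.observe(); print({k:np.round(s[k],4).tolist() for k in("position","ee_rot","force","width")})
im=optics.get_image("top"); cv2.imwrite("pics/top3f.png",im)
sd=optics.get_image("side"); cv2.imwrite("pics/side3f.png",sd)
a=cv2.resize(im[190:300,350:490],None,fx=5.5,fy=5.5,interpolation=cv2.INTER_CUBIC); cv2.imwrite("pics/top3.png",a[:600,:800])
b=cv2.resize(sd[170:320,300:460],None,fx=4,fy=4,interpolation=cv2.INTER_CUBIC); cv2.imwrite("pics/side3.png",b)
E
```

```text
{'position': [0.51, -0.345, 0.0722], 'ee_rot': [2.2679, 2.1712, 0.0015], 'force': [0.5208, -0.0122, -0.1548], 'width': 0.3007}
```

View pics/top3.png

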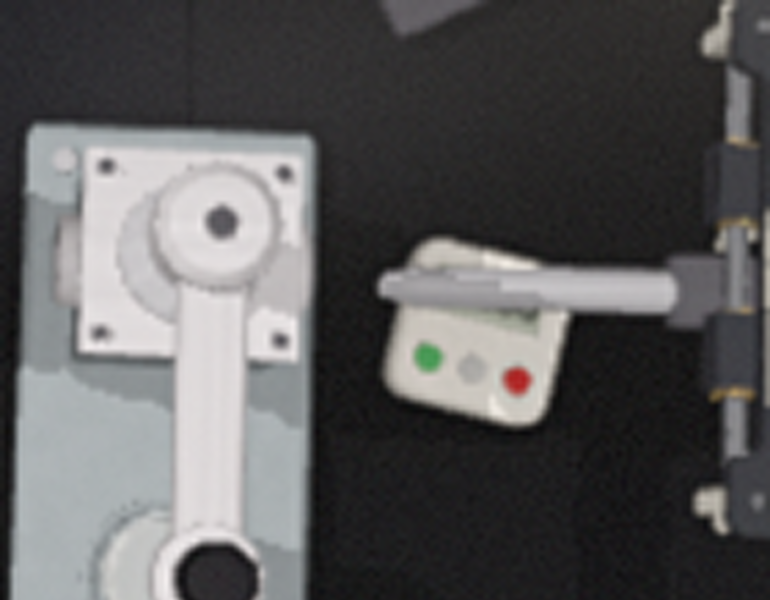

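View pics/side3.png

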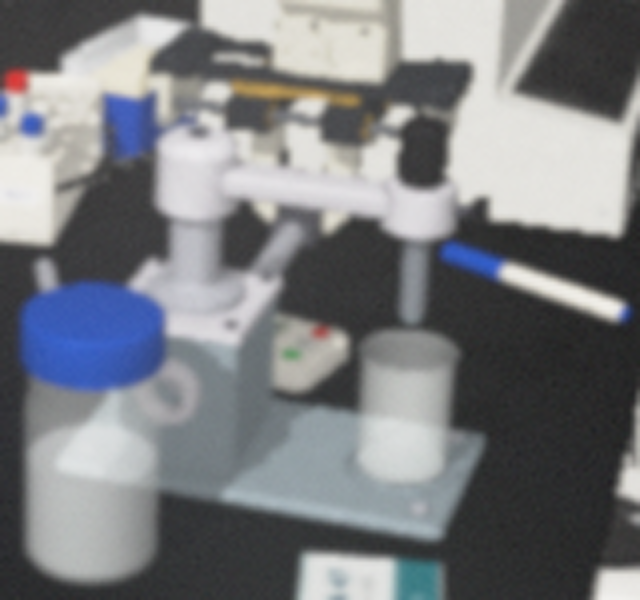

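The top crop shows the pin level with its nose at (380,285) and shoulder at (672,292), and the block screws centred on (193,253). The side crop shows the left boss at (170,390) and the electrode over the beaker.

```bash
python3 - <<'E'
from h import *
c=lambda x,y:(350+x/5.5,190+y/5.5)
A=np.array([.519,-.130]); th=np.radians(-2.45); ex=np.array([np.cos(th),np.sin(th)]); ey=np.array([-ex[1],ex[0]])
for n,p,z in(("nose",(380,285),.058),("mid",(530,289),.058),("shoulder",(672,292),.058),("boss L face",(57,261),.056)):
    q=onz("top",c(*p),z); print(n,q.round(4),"stand frame mm",(1e3*np.array([(q[:2]-A)@ex,(q[:2]-A)@ey])).round(1))
s=[onz("top",c(*p),.095) for p in((106,166),(284,173),(100,333),(281,340))]; print(np.mean(s,0))
# sub-pixel edges of the shank (top) 
im=cv2.imread("pics/top3f.png").astype(float).max(2)
E1=[]
for u in range(455,471):
    d=np.diff(im[232:254,u]); i,j=d.argmax(),d.argmin(); E1.append((u,232.5+(i+j)/2,j-i))
E1=np.array(E1); k=np.polyfit(E1[:,0],E1[:,1],1); print("shank fit",k,E1[:,2].mean())
a=onz("top",(455,np.polyval(k,455)),.058); print("on fit",(1e3*np.array([(a[:2]-A)@ex,(a[:2]-A)@ey])).round(1))
print("left mouth proj side",proj("side",[np.r_[A+.048*ey,.056]]), "seen",(300+170/4,170+390/4))
# side: pin visible piece centre crop(285,245): height at the pin's plane
o,d=ray("side",(300+285/4,170+243/4)); n=np.r_[ex,0]; t=(np.r_[.51,-.345,0]-o)@n/(d@n); print("side ray meets pin plane",o+t*d)
E
```

```text
nose [ 0.5114 -0.2065  0.058 ] stand frame mm [ -4.3 -76.8]
mid [ 0.5101 -0.2637  0.058 ] stand frame mm [  -3.2 -133.9]
shoulder [ 0.5091 -0.3176  0.058 ] stand frame mm [  -1.9 -187.9]
boss L face [ 0.5205 -0.0834  0.056 ] stand frame mm [-0.5 46.7]
[ 0.51950511 -0.13106387  0.095     ]
shank fit [-1.99335809e-16  2.42500000e+02] 8.0
on fit [  -2.3 -152. ]
left mouth proj side [[340.85728975 268.54033146]] seen (342.5, 267.5)
side ray meets pin plane [ 0.51140768 -0.3120999   0.05250908]
```

Camera-relative, the pin sits about 2–3 mm towards the robot and its yaw is 1.2° too far counter-clockwise. Correcting that and the height.

Request:
arm_command --deltas '[0,0,-0.011,0.0016,0,-0.002,20,0,0,-0.011,0.0016,0,-0.002,20,0,0,-0.011,0.0016,0,-0.002,20]'

```text
clock: 14.8
position: [0.5106, -0.3454, 0.0691]
ee_rot: [2.288, 2.152, 0.0]
force: [-0.3, -0.1, -1.0]
width: 0.298
gripper_force: 49.6
```

```bash
python3 - <<'E'
from h import *
s=sensors.observe(); p=s["position"]; r=s["ee_rot"]; y=2*np.degrees(np.arctan2(r[1],r[0]))-90; print(p,y)
im=optics.get_image("top"); sd=optics.get_image("side"); cv2.imwrite("pics/top4f.png",im)
a=cv2.resize(im[220:265,405:490],None,fx=9,fy=9,interpolation=cv2.INTER_CUBIC)[:300,:765]
x0,y0,k=350,205,8
b=cv2.resize(sd[y0:y0+36,x0:x0+60],None,fx=k,fy=k,interpolation=cv2.INTER_CUBIC)
for z in(.048,.064):
    q=(proj("side",[(.5112,-.314,z),(.5135,-.26,z)])-[x0,y0]+.5)*k
    cv2.line(b,tuple(q[0].astype(int)),tuple(q[1].astype(int)),(0,0,255),1)
o=np.zeros((600,800,3),np.uint8); o[:a.shape[0],:a.shape[1]]=a; o[305:305+b.shape[0],:b.shape[1]]=b
cv2.imwrite("pics/c4.png",o)
E
```

```text
[ 0.51059488 -0.34543771  0.0691366 ] -3.5223489099064125
```

View pics/c4.png

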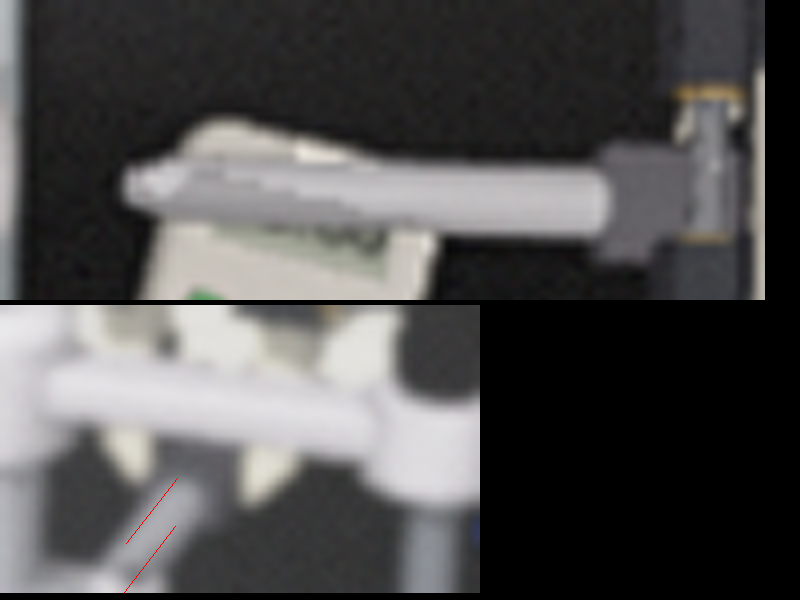

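The top strip shows nose (128,184) and shoulder (603,200), now within about 1.5 mm of the bore line. In the side overlay the pin is centred between the lines for z = 56 mm. Entering slowly.

Request:
arm_command --deltas '[0,0,-0.004,0.001,0.008,0,20,0,0,-0.004,0.0013,0.016,0,20,0,0,-0.004,0.0017,0.024,0,20,0,0,-0.004,0.002,0.032,0,20,0,0,-0.004,0.0024,0.04,0,20,0,0,-0.004,0.0026,0.045,0,20,0,0,-0.004,0.0028,0.05,0,20,0,0,-0.004,0.0028,0.05,0,20]'

```text
clock: 15.7
position: [0.5136, -0.2944, 0.0689]
ee_rot: [2.294, 2.146, 0.001]
force: [1.0, 1.1, 0.5]
width: 0.301
gripper_force: 49.5
```

Request:
arm_command --deltas '[0,0,0,0.0003,0.006,0,20,0,0,0,0.0005,0.012,0,20,0,0,0,0.0008,0.018,0,20,0,0,0,0.001,0.024,0,20,0,0,0,0.0013,0.03,0,20,0,0,0,0.0013,0.03,0,20]'

```text
clock: 16.3
position: [0.5148, -0.2638, 0.0688]
ee_rot: [-2.293, -2.146, -0.001]
force: [1.8, 1.3, 0.9]
width: 0.3
gripper_force: 49.5
```

Request:
arm_command --deltas '[0,0,0,0.0003,0.007,0,20,0,0,0,0.0006,0.014,0,20,0,0,0,0.0009,0.021,0,20,0,0,0,0.0012,0.028,0,20,0,0,0,0.0015,0.035,0,20,0,0,0,0.0018,0.042,0,20,0,0,0,0.002,0.047,0,20,0,0,0,0.002,0.047,0,20]'

```text
clock: 17.1
position: [0.5168, -0.217, 0.0689]
ee_rot: [-2.294, -2.146, -0.001]
force: [2.4, 0.6, 4.8]
width: 0.3
gripper_force: 49.5
```

Request:
arm_command --deltas '[0,0,0,0.0001,0.003,0,20,0,0,0,0.0002,0.006,0,20,0,0,0,0.0003,0.008,0,20,0,0,0,0.0004,0.01,0,20,0,0,0,0.0005,0.012,0,20,0,0,0,0.0006,0.014,0,20,0,0,0,0.0006,0.014,0,20]'

```text
clock: 17.8
position: [0.5173, -0.2069, 0.0693]
ee_rot: [2.295, 2.141, -0.002]
force: [1.8, -9.5, 6.3]
width: 0.301
gripper_force: 49.6
```

Stopped by the shoulder, with 9.5 N axial after 138 mm travel against 139.5 expected. Relaxing, releasing and retreating upward.

Request:
arm_command --deltas '[0,0,0,0,-0.003,0,20,0,0,0,0,-0.003,0,20,0,0,0,0,-0.003,0,70,0,0,0,0,-0.003,0,70,0,0,0,0,-0.003,0,70,0,0,0,0,-0.003,0,70,0,0,0,0,-0.003,0,70,0,0,0,0,-0.003,0.03,70,0,0,0,0,-0.003,0.07,70,0,0,0,0,-0.003,0.11,70,0,0,0,0,-0.003,0.15,70,0,0,0,0,-0.003,0.19,70,0,0,0,0,-0.003,0.23,70,0,0,0,0,-0.04,0.23,70,0,0,0,0,-0.08,0.23,70,0,0,0,0,-0.12,0.23,70,0,0,0,0,-0.16,0.23,70,0,0,0,0,-0.2,0.23,70,0,0,0,0,-0.2,0.23,70]'

```text
clock: 19.7
position: [0.5143, -0.4109, 0.2978]
ee_rot: [2.303, 2.136, -0.006]
force: [0.2, -0.6, 0.7]
width: 0.761
gripper_force: 0.0
```

```bash
python3 - <<'E'
from h import *
s=sensors.observe(); print({k:np.round(s[k],4).tolist() for k in("clock","position","force","width")})
im=optics.get_image("top"); sd=optics.get_image("side")
a=cv2.resize(im[150:325,240:460],None,fx=2.5,fy=2.5,interpolation=2); b=cv2.resize(im[205:265,360:440],None,fx=3,fy=3,interpolation=2)
c=cv2.resize(sd[195:300,300:420],None,fx=2,fy=2,interpolation=2)
o=np.zeros((600,800,3),np.uint8); o[:a.shape[0],:a.shape[1]]=a[:,:800]; o[:180,555:795]=b; o[190:400,555:795]=c
cv2.imwrite("pics/end.png",o)
E
```

```text
{'clock': 19.7, 'position': [0.5143, -0.4109, 0.2978], 'force': [0.2309, -0.5731, 0.7168], 'width': 0.7613}
```

View pics/end.png

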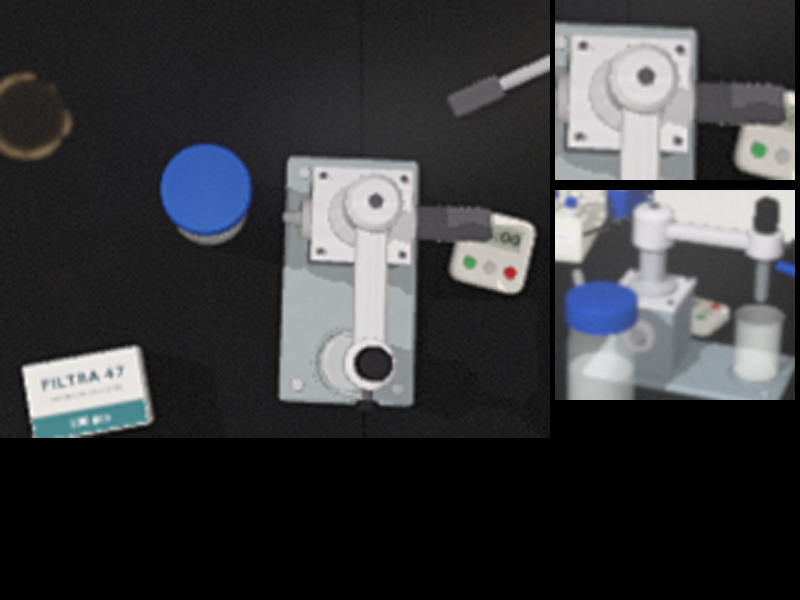

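The pin passes right through: its nose shows at the left boss (285,216) and its grip runs from the right boss out to (492,224). Bottle, carton, timer and beaker look unmoved. Checking the depth numerically.

```bash
python3 - <<'E'
from h import *
A=np.array([.519,-.1305]); th=np.radians(-2.45); ey=np.array([-np.sin(th),np.cos(th)])
for n,p in(("grip end (-112)",(492,224)),("nose (+62)",(285,216))):
    q=onz("top",(240+p[0]/2.5,150+p[1]/2.5),.056); print(n,((q[:2]-A)@ey*1e3).round(1))
im=optics.get_image("top"); a=cv2.imread("pics/top0.png")
for n,(r0,r1,c0,c1) in dict(bottle=(205,250,300,345),box=(285,330,245,305),timer=(248,272,415,460)).items():
    print(n,cv2.absdiff(im[r0:r1,c0:c1],a[r0:r1,c0:c1]).mean().round(2))
E
```

```text
grip end (-112) -113.7
nose (+62) 60.7
bottle 1.94
box 1.72
timer 2.15
```

Both ends agree with "fully home" to within about 1.5 mm, which is inside the measurement error, and the seat was felt as a hard stop. Handing in.

```bash
python3 -c "
from cell import arm; print(arm.sign_off())"
```

```text
the job is handed in; nothing more can be done
None
```

The arm was swung round by the right to the front, with the electrode over the beaker. The pin was pushed through from the right to its stop, released and handed in at about 20 s; both pin ends measure within about 2 mm of fully home, and the bottle, beaker, timer and carton look unmoved.

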